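# Close up the loose grate on the downdraft grinding unit and show its filter

### The job

Get the bench-top grinding extractor ready for a filter check: its loose grate has crept onto the service flap, so slide it back flush against the fixed grate, then swing the flap up past upright and leave it standing open. Draw the filter cassette out by its orange tab, keep it upright, and finish while still holding it steady over the grates, its lower edge a few centimetres clear of them, turned a quarter turn so that its broad face looks out over a long side of the unit. Leave the steel ring, the angle grinder and the parts bin where they are.

Things in the scene. Friction and masses are not known exactly. Their poses are not given: they have to be found in the camera images.
- unit: Teal bench-top downdraft unit, fixed, 281 (x) by 680 mm (y). Origin on the bench, mid-width; y runs along it from the grates (-y) to the filter chamber and fan (+y), z up. In its frame (mm): long walls outside x = +-122.5, top z 156; fixed grate y -300 to -110, top z 156; loose grate next to it; beam y 80 to 100, top z 136; flap y 100 (free edge) to 260 (hinge); fan box y 265 to 365, top z 137
- fixed_edge (a point): Middle of the top of the dark fixed grate's edge against which the loose grate must butt: (0, -110, 156) mm in the unit's frame. Below both grates 70 mm of the hopper is open for fingertips.
- grate: Loose bright grate, 240 (x) by 190 (y) by 20 mm, 0.6 to 0.95 kg; origin under its centre. It lies on ledges (z 136 mm) and slides along the unit's y between the long walls, 2.5 mm play a side. Starts 26 to 42 mm off the fixed grate, its +y edge lying on the flap. Flush when its origin is at y = -15 mm in the unit's frame. Frame bars 8 mm wide.
- grate_bar (a point): Middle of the top of the loose grate's centre bar: 10 mm wide, 20 mm deep, along x; can be pinched from above. Like bars lie 46 mm to either side in y (36 mm clear between), 8 mm cross bars along y at x = +-58 mm.
- flap (a joint): Opening angle of the light grey service flap, rad: 0 shut (level), 1.57 upright, stop at 1.95. Stiff friction hinge (0.36 N m): stays where it is left; about 6 N at the handle lifts it. The loose grate lies on its free edge at the start.
- flap_hinge (a point): Middle of the hinge line, along the unit's x at y = 260, z = 132.5 mm (mid-thickness of the flap). The flap, 236 mm wide, 160 mm from hinge to free edge, 5 mm thick, opens up and away from the grates, over the fan box.
- flap_handle (a point): Middle of the flap's round steel handle bar, 10 mm diameter, 90 mm long along the unit's x, its centre 40 mm above the flap's top face, 120 mm from the hinge measured along the flap, 40 mm in from the free edge. It moves with the flap.
- filter: Filter cassette, 0.24 to 0.39 kg, standing in a slot hidden under the flap: frame 200 (x) by 22 (y, thickness; the broad pleated faces look along y) by 80 mm high, plus the tab. Origin under its middle, at first (0, 140, 10) mm in the unit's frame, axes as the unit's. The slot, to z 80 mm, guides its ends with 2 mm play: draw it straight up, 150 mm to pass the walls.
- filter_tab (a point): Middle of the top edge of the filter's orange pull tab: 70 (x) by 12 (y) by 34 mm high; 114 mm above the filter's underside, so at z = 124 mm in the slot. The 22 mm thick frame begins 34 mm below this point.
- ring: Steel ring to be ground, outside 130 mm, 32 mm high, lying on the fixed grate; origin under its centre. Leave alone.
- grinder: Teal angle grinder, about 350 mm long, 195 mm wide with its side handle, 62 mm high, on the bench beyond the unit; origin under its middle. Leave alone.
- bin: Yellow parts bin with discs, 100 x 140 x 65 mm, on the bench beyond the unit; origin under its centre. Leave alone.

How it is judged:
By the outcome, as a careful person would: the job done as asked, in the order asked, and still so for the second after the job is handed in, while the arm keeps its last pose, push and grip.
It also fails if it takes over 72 s, if anything falls off the work surface, if the arm or the gripper's body presses on something with over 40 N, if the wrist force passes 120 N, or if a joint passes its speed limit or range.

### The arm

A 7-joint arm with a two-finger parallel gripper is mounted at the origin on the work surface. World frame = base frame: x ahead of the robot, y to its left, z up, the work surface at z = 0. Lengths are in m, angles in degrees, forces in N, time in s.
With the tool pointing down it reaches from about 0.425 to 0.875 m from the base axis. Payload 4.7 kg.
Tool frame: the origin (TCP) lies at the centre of the arm's flange, where the gripper is bolted on; the fingertips stand 182 mm ahead of it and the grasp point (between the pads) lies 164 mm ahead of it; z points along the fingers, y is the line along which they close (so a half turn about z gives the same grasp; the last joint's range is limited). The gripper opens to 87 mm and grips with 3 to 60 N. Pads are 19 mm wide; open, the fingers measure 117 mm over their backs; the gripper's body (75 mm by 190 mm) begins 51 mm behind the grasp point.
Start: joints at [-66.4, 18.392, -4.016, 83.108, 1.295, 78.541, -3.26], TCP at [0.252, 0.599, 0.405] pointing down, gripper open.
Joint ranges: [-163.93, 163.93], [-17.29, 119.83], [-79.2, 71.16], [3.27, 140.29], [-89.18, 269.18], [5.43, 117.66], [-154.24, 154.24]. Speed limits (degrees/s): [147.25, 147.25, 180, 180, 180, 180, 180].

### API

Orientations are given as [roll, pitch, yaw] about the fixed x, y, z axes, in that order (R = Rz(yaw) Ry(pitch) Rx(roll)).
In Python, from cell import env gives the robot as it stands. The module is installed in compiled form; this text tells all that it offers.
- The arm moves only by the tool step_arm, never from a script. Its argument "steps" is one flat list of numbers, 5 for each row, row after row: the opening, from 0 (shut) to 1 (fully open), then the shift along the tool's x, y, z in mm, then the turn about the tool's z in degrees. In form: [grip, dx, dy, dz, roll, grip, dx, dy, dz, roll, ...]. A call has 1 to 12 rows; each row shifts and turns the commanded pose from where the row before left it, along the tool's axes as they then stand; what a row does not reach is not made up. A row lasts 1/8 s, in which the tool goes at most 62.5 mm and 10.7 degrees, less where a joint would pass 70% of its speed; a pose out of reach is approached as far as the arm can. A call with a gripper value outside its range is refused whole. The fingers move at their own pace and stop on an object; "grip_force" is the grip in N (left out, the last holds). Time passes only in rows, so rows that do not move let the fingers close. It gives the time, the measured TCP pose, the force, the opening and the grip force at its end, in the units of the state.
- env.get_obs(): the state, without advancing time (a new reading comes with each control period).
- env.read_camera(name): name is "side" or "top" or "wrist"; returns a dict with "image" (480x640x3 uint8, red, green, blue), "camera_matrix" (3x3 intrinsics, pixels), "R" (3x3) and "t" (3): a world point X has camera coordinates R X + t. Camera axes: x right, y down, z forward; pixel columns grow to the right and rows downward; lengths in m; the calibration is good to about 2 mm. A picture is of the moment at which its call begins. There is no depth.
- env.sign_off(): hands the job in; it is judged then, once.
The state is a dict: "time_s": time; "qpos": joint angles; "joint_velocities": joint speeds; "effort": joint torques, N m; "tool_pos": TCP position; "tool_rot": TCP orientation; "force": force on the tool from outside, world axes, zero at the start; "wrist_torque": the same for the moment, N m; "grip_width": finger opening in m; "grasp_force": force on a finger pad.
Only numpy, scipy, OpenCV 4.12 (cv2) and the standard library are available. Lean on these libraries where they do the work, as an engineer would, in place of code of your own. Each camera call takes 0.05 s, during which the arm holds its last target. There are 200 camera calls.

## Working session

There is one attempt and no reset: what is moved stays moved. The work goes in short steps, Python scripts to look and compute and a tool call to move; the robot and the scene stay as the last step left them, time stands still between calls to the robot, and variables do not carry over. Pictures are saved under pics/ and viewed, at most 10 in all, crops included, and the job is handed in when it is done.

Besides the shell and the picture viewer there is one more tool, called after "Request:" in YAML: its name, and indented under it one key for each argument. step_arm: Moves the arm, as the interface text tells. Its arguments: {"type":"object","properties":{"steps":{"type":"array","items":{"type":"number"}},"grip_force":{"type":"number"}},"required":["steps"]}

```bash
mkdir -p pics; python3 - <<'E'
from cell import env
import cv2,numpy as np
o=env.get_obs();print(o)
for n in("top","side"):
    c=env.read_camera(n);cv2.imwrite(f"pics/{n}0.png",c["image"][:,:,::-1]);np.savez(f"pics/{n}0.npz",K=c["camera_matrix"],R=c["R"],t=c["t"]);print(n,-c["R"].T@c["t"])
E
```

```text
{'time_s': 0.0, 'qpos': array([-66.40240605,  18.43976835,  -4.0157305 ,  83.17574855,
         1.29475937,  78.54109891,  -3.26185386]), 'joint_velocities': array([-0.00254579, -0.02490736, -0.04442556, -0.04727675,  0.05958719,
        0.00609961,  0.0962776 ]), 'effort': array([ 2.36603091e-04, -4.91298151e+01, -4.03788993e-01, -3.12525415e+01,
       -6.40361197e-02,  4.38436959e-02,  1.83482834e-04]), 'tool_pos': array([0.25172423, 0.59905104, 0.40364575]), 'tool_rot': array([-1.79888617e+02,  5.52059932e-03,  1.57210467e+02]), 'force': array([ 0.28796746,  0.15780451, -0.14605658]), 'wrist_torque': array([-0.04942407, -0.03578854,  0.00096597]), 'grasp_force': 0.0, 'grip_width': 0.08699106405086657}
top [0.57202248 0.00823264 1.11851322]
side [ 0.49978428 -0.46759544  0.69313503]
```

View pics/top0.png

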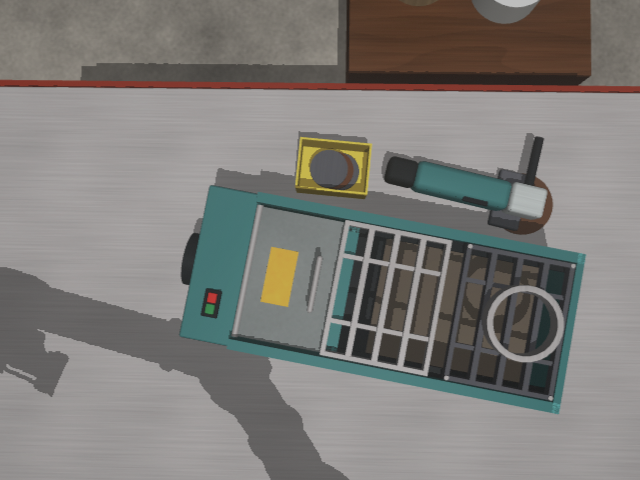

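View pics/side0.png

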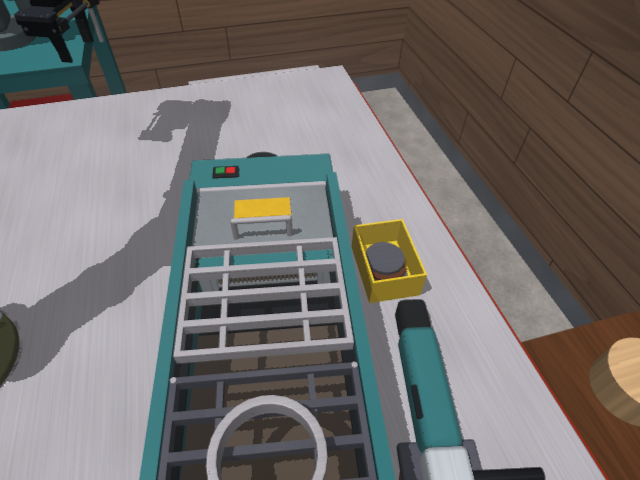

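The top view shows the unit with its +y toward image-left. Fixed grate corners are at about (470,245), (446,379), (574,266) and (551,398). The loose grate runs from about (348,222)/(322,354) to (450,241)/(428,374), and the handle from (318,249) to (311,310). I'll fit the pose.

```bash
cat > h.py <<'E'
import numpy as np,cv2
from scipy.optimize import least_squares
def proj(c,X):
    p=(c["R"]@np.asarray(X,float).T).T+c["t"]; q=(c["K"]@p.T).T; return q[:,:2]/q[:,2:]
def U2W(p,X):
    X=np.asarray(X,float)/1000; a=p[2]; R=np.array([[np.cos(a),-np.sin(a),0],[np.sin(a),np.cos(a),0],[0,0,1]])
    return X@R.T+[p[0],p[1],0]
E
python3 - <<'E'
from h import *
c=np.load("pics/top0.npz")
pts=[((118,-112,156),(470,245)),((-118,-112,156),(446,379)),((118,-298,156),(574,266)),((-118,-298,156),(551,398)),
((45,140,175),(318,249)),((-45,140,175),(311,310)),((118,260,135),(260,206)),((-118,260,135),(234,335)),((140,365,137),(211,186)),((-140,365,137),(180,335))]
X=[a for a,_ in pts];P=np.array([b for _,b in pts])
f=lambda p:(proj(c,U2W(p,X))-P).ravel()
r=least_squares(f,[0.57,0.05,0],loss="soft_l1");p=r.x
print(p,np.degrees(p[2]));print(f(p).reshape(-1,2).round(1))
# loose grate
X2=lambda y:[(118,y+95,156),(-118,y+95,156),(118,y-95,156),(-118,y-95,156)]
P2=np.array([(348,222),(322,354),(450,241),(428,374)])
g=least_squares(lambda y:(proj(c,U2W(p,X2(y[0])))-P2).ravel(),[15]);print(g.x,g.fun.round(1))
np.save("p.npy",p)
# overlays
for n in("top","side"):
    c=np.load(f"pics/{n}0.npz");im=cv2.imread(f"pics/{n}0.png")
    for q in proj(c,U2W(p,X+X2(g.x[0])+[(0,g.x[0],156)])):cv2.circle(im,tuple(int(v) for v in q.round()),2,(0,0,255),-1)
    cv2.imwrite(f"pics/{n}0o.png",im)
a=cv2.imread("pics/top0o.png")[160:430,160:600];b=cv2.imread("pics/side0o.png")[130:480,130:400]
cv2.imwrite("pics/o.png",np.hstack([cv2.resize(a,(440,350)),b]))
E
```

```text
[ 0.5270922  -0.11014983 -0.17868589] -10.237947162150952
[[-0.5 -0.3]
 [-1.  -0.4]
 [ 0.9 -0.8]
 [ 0.5  1.9]
 [ 1.9  8.8]
 [-1.3 -0.6]
 [ 2.5 -0.3]
 [ 2.4  0.2]
 [-3.2 -3.4]
 [-4.   1.1]]
[12.29208799] [-1.7 -1.2 -1.6 -0.2  3.   0.5  0.2  1.3]
```

View pics/o.png

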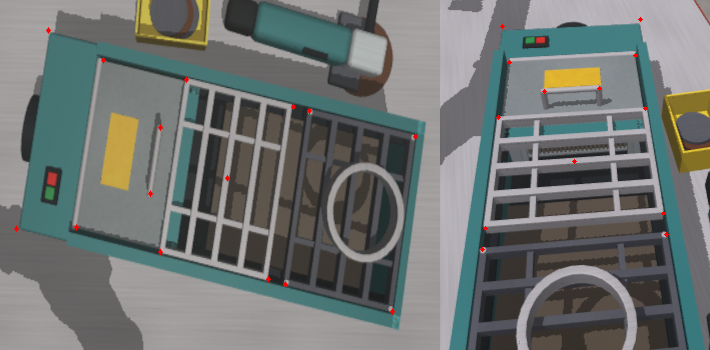

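Overlay fits well: the dots sit on the grate corners in both views, but the fan-box end points are off because the box doesn't end where I assumed. I'll refit without those and the bad handle point, then work out the first move.

```bash
cat >> h.py <<'E'
def W2U(p,x):
    a=p[2]; d=np.asarray(x,float)*1000-[p[0]*1000,p[1]*1000,0]
    return np.array([np.cos(a)*d[0]+np.sin(a)*d[1],-np.sin(a)*d[0]+np.cos(a)*d[1],d[2]])
E
python3 - <<'E'
from h import *
from cell import env
c=np.load("pics/top0.npz")
pts=[((118,-112,156),(470,245)),((-118,-112,156),(446,379)),((118,-298,156),(574,266)),((-118,-298,156),(551,398)),
((-45,140,175),(311,310)),((118,260,135),(260,206)),((-118,260,135),(234,335))]
X2=lambda y:[(118,y+93,156),(-118,y+93,156),(118,y-93,156),(-118,y-93,156)]
P=np.array([b for _,b in pts]+[(348,222),(322,354),(450,241),(428,374)])
f=lambda q:(proj(c,U2W(q[:3],[a for a,_ in pts]+X2(q[3]*1000)))-P).ravel()
r=least_squares(f,[0.527,-.11,-.18,.012],loss="soft_l1");p=r.x
print(p,np.degrees(p[2]));print(f(p).reshape(-1,2).round(1));np.save("p.npy",p[:3])
o=env.get_obs();print(W2U(p,o["tool_pos"]),180+np.degrees(p[2])-o["tool_rot"][2])
E
```

```text
[ 0.52714833 -0.10946243 -0.17578878  0.01120839] -10.07195516805702
[[-1.1 -0.5]
 [-1.2 -0.6]
 [ 0.4 -1.4]
 [ 0.4  1.4]
 [-1.6 -0.4]
 [ 1.9  0.1]
 [ 2.1  0.7]
 [-0.6 -0.7]
 [-0.1  0.3]
 [ 1.9  0.2]
 [-0.5  1. ]]
[-395.06045699  649.44739001  403.7810904 ] 12.718437204828689
```

Request:
step_arm:
  steps: [0.36,-40,0,0,-6.4,0.36,-40,0,0,-6.3,0.36,-35,-45,0,0,0.36,-35,-45,0,0,0.36,-30,-50,0,0,0.36,-30,-50,0,0,0.36,-30,-50,0,0,0.36,-30,-50,0,0,0.36,-25,-50,0,0,0.36,-25,-50,0,0,0.36,-25,-50,0,0,0.36,-20,-50,0,0]

```text
time_s: 1.6
tool_pos: [0.522, 0.0382, 0.4045]
tool_rot: [-180.0, -0.0, 169.9]
force: [0.6, 0.2, -0.8]
grip_width: 0.0312
grasp_force: 0.0
```

```bash
cat > s.py <<'E'
from h import *
from cell import env
o=env.get_obs();p=np.load("p.npy");u=W2U(p,o["tool_pos"])
print("t",o["time_s"].__round__(2),"unit TCP",u.round(1),"rot",o["tool_rot"].round(2),"yawerr",round((180+np.degrees(p[2])-o["tool_rot"][2]),2),"F",o["force"].round(1),"w",round(o["grip_width"]*1000,1),"gf",o["grasp_force"],"q",o["qpos"].round(0))
E
python3 s.py
```

```text
t 1.6 unit TCP [-30.9 144.5 404.5] rot [-180.    -0.   169.9] yawerr 0.03 F [ 0.6  0.2 -0.8] w 31.2 gf 0.0 q [-26.   3.  20. 102.  -1.  76.  74.]
```

Request:
step_arm:
  steps: [0.36,-8,-35,0,0,0.36,-8,-35,0,0,0.36,-8,-33,0,0,0.36,-7,-30,0,0,0.36,0,0,0,0,0.36,0,0,0,0]

```text
time_s: 2.35
tool_pos: [0.529, -0.0954, 0.4044]
tool_rot: [180.0, -0.0, 169.9]
force: [0.6, -0.1, 0.5]
grip_width: 0.0315
grasp_force: 0.0
```

```bash
cat > w.py <<'E'
import sys
from h import *
from cell import env
n,cam=sys.argv[1],sys.argv[2]
exec(open("s.py").read())
c=env.read_camera(cam);im=c["image"][:,:,::-1].copy();np.savez(f"pics/{n}.npz",K=c["camera_matrix"],R=c["R"],t=c["t"])
c={"K":c["camera_matrix"],"R":c["R"],"t":c["t"]}
cv2.imwrite(f"pics/{n}_raw.png",im)
for a in sys.argv[3:]:
    q=proj(c,U2W(p,[eval(a)]))[0];print(a,q.round(1))
    if 0<q[0]<640 and 0<q[1]<480: cv2.circle(im,tuple(int(v) for v in q.round()),2,(0,0,255),-1)
cv2.imwrite(f"pics/{n}.png",im)
E
python3 w.py w1 wrist "(0,11,156)" "(0,-110,156)" "(-63,-110,156)" "(54,-110,156)" "(0,-84,156)" "(0,106,156)"
```

```text
t 2.35 unit TCP [ -0.6  14.1 404.4] rot [ 1.7996e+02 -4.0000e-02  1.6995e+02] yawerr -0.02 F [ 0.6 -0.1  0.5] w 31.5 gf 0.0 q [-18.   5.  27. 100.  -2.  76.  89.]
(0,11,156) [311.8 253.7]
(0,-110,156) [ 97.2 254. ]
(-63,-110,156) [ 79.8 139.9]
(54,-110,156) [110.2 339.4]
(0,-84,156) [143.3 253.9]
(0,106,156) [480.  253.4]
```

View pics/w1.png

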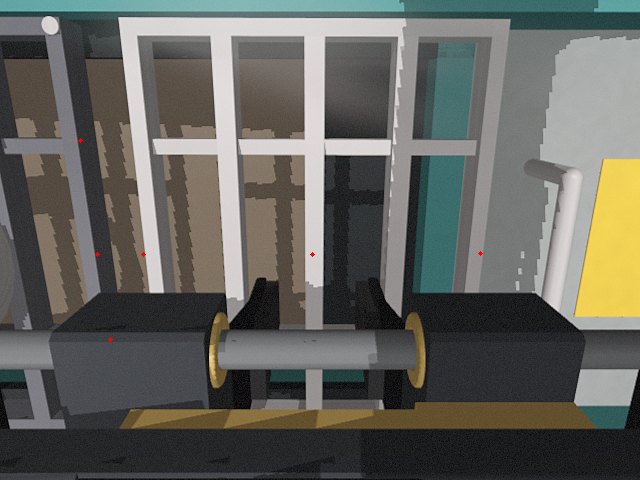

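The wrist view confirms the fit: the centre bar is at about x=315 in row 254, so y≈13 mm, and the gap to the fixed grate is about 29 mm. Descending to pinch the bar.

Request:
step_arm:
  steps: [0.36,0,0,25,0,0.36,0,0,25,0,0.36,0,0,20,0,0.36,0,0,12,0,0.36,0,0,8,0,0.36,0,0,0,0,0.05,0,0,0,0,0.05,0,0,0,0,0.05,0,0,0,0,0.05,0,0,0,0]
  grip_force: 25

```text
time_s: 3.65
tool_pos: [0.5291, -0.0967, 0.3152]
tool_rot: [-180.0, 0.1, 169.9]
force: [-0.9, -0.4, 1.9]
grip_width: 0.0097
grasp_force: 25.0
```

```bash
python3 s.py
```

```text
t 3.65 unit TCP [-3.000e-01  1.290e+01  3.152e+02] rot [-1.7998e+02  5.0000e-02  1.6988e+02] yawerr 0.05 F [-0.9 -0.4  1.9] w 9.7 gf 24.9985915934667 q [-17.   9.  27. 107.  -4.  66.  91.]
```

Bar gripped (9.7 mm) with the grate at y≈12.9. Sliding about 28 mm toward -y.

Request:
step_arm:
  steps: [0.05,0,-4,0,0,0.05,0,-4,0,0,0.05,0,-4,0,0,0.05,0,-4,0,0,0.05,0,-4,0,0,0.05,0,-3,0,0,0.05,0,-2,0,0,0.05,0,0,0,0,0.05,0,0,0,0]

```text
time_s: 4.78
tool_pos: [0.5253, -0.119, 0.3152]
tool_rot: [179.8, 0.1, 170.0]
force: [0.1, 5.1, 2.9]
grip_width: 0.0099
grasp_force: 25.0
```

```bash
python3 s.py
```

```text
t 4.78 unit TCP [-1.000e-01 -9.700e+00  3.152e+02] rot [1.7982e+02 6.0000e-02 1.7002e+02] yawerr -0.09 F [0.1 5.1 2.9] w 9.9 gf 25.01666517695412 q [-15.   9.  28. 106.  -5.  66.  94.]
```

Request:
step_arm:
  steps: [0.05,0,-2,0,0,0.05,0,-2,0,0,0.05,0,-1.5,0,0,0.05,0,0,0,0,0.05,0,0,0,0]

```text
time_s: 5.4
tool_pos: [0.5244, -0.1244, 0.3152]
tool_rot: [179.8, 0.1, 170.0]
force: [1.4, 5.1, 2.5]
grip_width: 0.0095
grasp_force: 25.0
```

```bash
python3 s.py
```

```text
t 5.4 unit TCP [-1.000e-01 -1.520e+01  3.152e+02] rot [1.7983e+02 6.0000e-02 1.7002e+02] yawerr -0.09 F [1.4 5.1 2.5] w 9.5 gf 25.01616042223759 q [-15.   9.  28. 106.  -5.  66.  95.]
```

Request:
step_arm:
  steps: [0.05,0,-1,0,0,0.05,0,-1,0,0,0.05,0,0,0,0,0.05,0,0,0,0]

```text
time_s: 5.9
tool_pos: [0.5241, -0.1257, 0.3152]
tool_rot: [179.8, 0.1, 170.0]
force: [1.9, 6.4, 3.2]
grip_width: 0.0097
grasp_force: 25.0
```

Request:
step_arm:
  steps: [0.05,0,-1,0,0,0.05,0,0,0,0,0.05,0,0,0,0]

```text
time_s: 6.28
tool_pos: [0.5241, -0.1259, 0.3152]
tool_rot: [179.7, 0.0, 170.1]
force: [2.2, 8.9, 2.7]
grip_width: 0.0096
grasp_force: 25.0
```

```bash
python3 w.py t2 top; python3 - <<'E'
import cv2
im=cv2.imread("pics/t2_raw.png")[225:395,420:500];cv2.imwrite("pics/t2c.png",cv2.resize(im,None,fx=3.4,fy=3.4,interpolation=2))
E
```

```text
t 6.28 unit TCP [-1.000e-01 -1.670e+01  3.152e+02] rot [1.7970e+02 5.0000e-02 1.7009e+02] yawerr -0.16 F [2.2 8.9 2.7] w 9.6 gf 25.040981447382364 q [-15.   9.  28. 106.  -5.  66.  95.]
```

View pics/t2c.png

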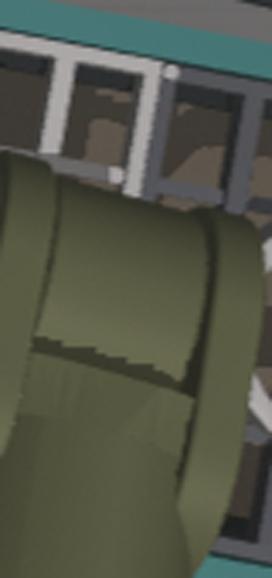

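The crop shows the bright grate touching the dark one, and the push force is rising without motion, so it is flush. One small seating push, then release and rise.

Request:
step_arm:
  steps: [0.05,0,-1.5,0,0,0.05,0,0,0,0,0.05,0,0,0,0,0.05,0,2,0,0,0.05,0,0,0,0,0.36,0,0,0,0,0.36,0,0,0,0,0.36,0,0,-10,0,0.36,0,0,-25,0,0.36,0,0,-35,0,0.36,0,0,-40,0,0.36,0,0,0,0]

```text
time_s: 7.82
tool_pos: [0.5238, -0.1299, 0.4288]
tool_rot: [180.0, 0.4, 169.8]
force: [1.1, 0.7, 0.0]
grip_width: 0.0314
grasp_force: 0.0
```

```bash
python3 - <<'E'
import numpy as np
p=np.load("p.npy");a=p[2];s=-.0017;p[0]+=-np.sin(a)*s;p[1]+=np.cos(a)*s;np.save("p.npy",p)
E
python3 w.py w3 wrist "(0,-15,156)" "(45,140,175)" "(-45,140,175)" "(0,-110,156)" "(0,80,156)"
```

```text
t 7.83 unit TCP [ 3.000e-01 -1.900e+01  4.288e+02] rot [179.97   0.4  169.85] yawerr 0.08 F [1.1 0.7 0. ] w 31.4 gf 0.0 q [-16.   4.  28.  98.  -2.  78.  93.]
(0,-15,156) [323.9 236.2]
(45,140,175) [580.5 315.8]
(-45,140,175) [609.2 166.5]
(0,-110,156) [169.8 236.7]
(0,80,156) [477.8 235.8]
```

View pics/w3.png

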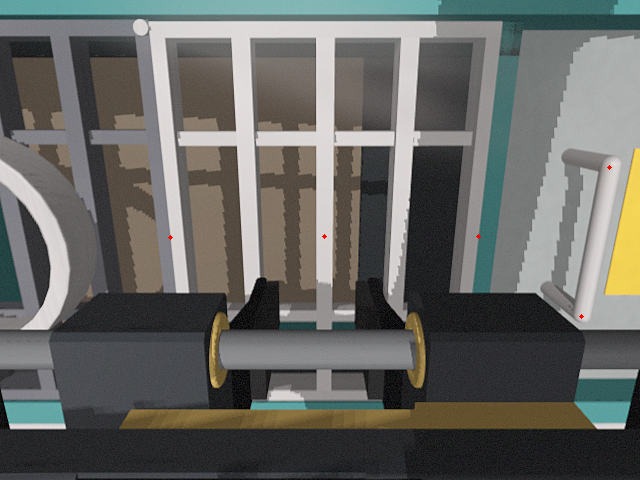

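The grate is flush at dark/bright boundary x≈172, and the handle projection matches the picture (580,316)–(609,167). Moving over the handle, then down with the grasp point 8 mm above the bar.

Request:
step_arm:
  steps: [0.36,0,40,0,0,0.36,0,45,0,0,0.36,0,45,0,0,0.36,0,29,0,0,0.36,0,0,20,0,0.36,0,0,25,0,0.36,0,0,20,0,0.36,0,0,12,0,0.36,0,0,5,0,0.36,0,0,0,0]

```text
time_s: 9.12
tool_pos: [0.5511, 0.0277, 0.3428]
tool_rot: [-180.0, -0.0, 169.9]
force: [0.4, -0.6, 0.7]
grip_width: 0.0317
grasp_force: 0.0
```

```bash
python3 s.py
```

```text
t 9.12 unit TCP [ -0.4 141.  342.8] rot [-1.800e+02 -1.000e-02  1.699e+02] yawerr 0.03 F [ 0.4 -0.6  0.7] w 31.7 gf 0.0 q [-25.   9.  21. 103.  -3.  69.  77.]
```

Request:
step_arm:
  steps: [0.36,0,-1,-4,0,0.36,0,0,0,0,0.0,0,0,0,0,0.0,0,0,0,0,0.0,0,0,0,0,0.0,0,0,0,0]
  grip_force: 25

```text
time_s: 9.88
tool_pos: [0.551, 0.0273, 0.3468]
tool_rot: [180.0, 0.0, 169.9]
force: [0.2, 1.3, -0.6]
grip_width: 0.0088
grasp_force: 25.0
```

```bash
python3 s.py; python3 - <<'E'
import numpy as np
th=np.radians(np.arange(0,106,5));y=260-120*np.cos(th)+42.5*np.sin(th);z=132.5+120*np.sin(th)+42.5*np.cos(th)
for a,b,c,d,e in zip(np.degrees(th),y,z,np.diff(y,prepend=y[0]),np.diff(z,prepend=z[0])):print(round(a),b.round(1),c.round(1),d.round(1),e.round(1))
E
```

```text
t 9.88 unit TCP [ -0.5 140.5 346.8] rot [1.7995e+02 1.0000e-02 1.6994e+02] yawerr -0.01 F [ 0.2  1.3 -0.6] w 8.8 gf 25.000117421150208 q [-24.   9.  21. 102.  -3.  70.  77.]
0 140.0 175.0 0.0 0.0
5 144.2 185.3 4.2 10.3
10 149.2 195.2 5.0 9.9
15 155.1 204.6 5.9 9.4
20 161.8 213.5 6.7 8.9
25 169.2 221.7 7.4 8.3
30 177.3 229.3 8.1 7.6
35 186.1 236.1 8.8 6.8
40 195.4 242.2 9.3 6.0
45 205.2 247.4 9.8 5.2
50 215.4 251.7 10.2 4.3
55 226.0 255.2 10.6 3.4
60 236.8 257.7 10.8 2.5
65 247.8 259.2 11.0 1.5
70 258.9 259.8 11.1 0.6
75 270.0 259.4 11.1 -0.4
80 281.0 258.1 11.0 -1.4
85 291.9 255.7 10.9 -2.3
90 302.5 252.5 10.6 -3.2
95 312.8 248.3 10.3 -4.2
100 322.7 243.3 9.9 -5.0
105 332.1 237.4 9.4 -5.9
```

Handle gripped; following the arc to 35° first.

Request:
step_arm:
  steps: [0,0,4.2,-10.3,0,0,0,5,-9.9,0,0,0,5.9,-9.4,0,0,0,6.7,-8.9,0,0,0,7.4,-8.3,0,0,0,8.1,-7.6,0,0,0,8.8,-6.8,0,0,0,0,0,0]

```text
time_s: 10.88
tool_pos: [0.559, 0.0722, 0.41]
tool_rot: [-180.0, 0.0, 169.9]
force: [-2.9, -3.8, 2.9]
grip_width: 0.0089
grasp_force: 25.0
```

```bash
python3 s.py
```

```text
t 10.88 unit TCP [-4.000e-01  1.861e+02  4.100e+02] rot [-1.7999e+02  3.0000e-02  1.6991e+02] yawerr 0.02 F [-2.9 -3.8  2.9] w 8.9 gf 25.001716911792755 q [-27.   8.  19.  96.  -3.  77.  72.]
```

Request:
step_arm:
  steps: [0,0,9.3,-6,0,0,0,9.8,-5.2,0,0,0,10.2,-4.3,0,0,0,10.6,-3.4,0,0,0,10.8,-2.5,0,0,0,11,-1.5,0,0,0,11.1,-0.6,0,0,0,11.1,0.4,0,0,0,11,1.4,0,0,0,0,0,0]

```text
time_s: 12.12
tool_pos: [0.5759, 0.1676, 0.4307]
tool_rot: [179.8, 0.1, 170.0]
force: [1.2, 0.3, 4.5]
grip_width: 0.0092
grasp_force: 25.0
```

```bash
python3 w.py t4 side "(0,281,258)" "(45,281,258)" "(-45,281,258)"
```

```text
t 12.12 unit TCP [-4.000e-01  2.830e+02  4.307e+02] rot [1.7980e+02 1.2000e-01 1.7003e+02] yawerr -0.1 F [1.2 0.3 4.5] w 9.2 gf 24.997578263282776 q [-32.  12.  16.  89.  -3.  80.  64.]
(0,281,258) [255.8 126. ]
(45,281,258) [282.5 124.7]
(-45,281,258) [228.9 127.2]
```

View pics/t4.png

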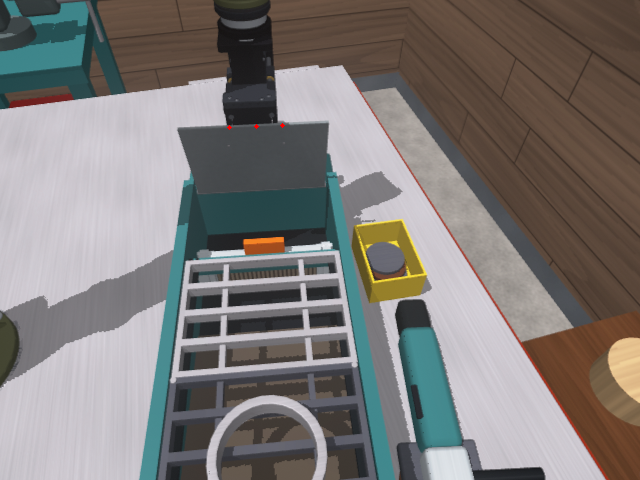

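Side view: the flap stands at about 80°, the tab is visible at (264,246), and the grate is still flush. Continuing past upright to about 102°.

Request:
step_arm:
  steps: [0,0,10.9,2.3,0,0,0,10.6,3.2,0,0,0,10.3,4.2,0,0,0,9.9,5,0,0,0,4,2.4,0,0,0,0,0,0,0,0,0,0,0]

```text
time_s: 13.05
tool_pos: [0.5839, 0.2112, 0.4121]
tool_rot: [179.9, 0.0, 169.9]
force: [5.5, 1.3, -0.8]
grip_width: 0.0092
grasp_force: 25.0
```

```bash
python3 s.py
```

```text
t 13.05 unit TCP [-2.000e-01  3.273e+02  4.121e+02] rot [1.7991e+02 5.0000e-02 1.6993e+02] yawerr 0.0 F [ 5.5  1.3 -0.8] w 9.2 gf 24.99891221523285 q [-34.  15.  15.  88.  -4.  78.  60.]
```

Request:
step_arm:
  steps: [0.24,0,0,0,0,0.24,0,0,0,0,0.24,0,2,-8,0,0.24,0,1,-15,0,0.24,0,2,-25,0,0.24,0,2,-30,0,0.24,0,0,-20,0,0.24,0,0,-10,0,0.24,0,0,0,0]

```text
time_s: 14.18
tool_pos: [0.5849, 0.2175, 0.5216]
tool_rot: [179.9, 0.1, 169.9]
force: [0.1, -0.3, -0.9]
grip_width: 0.0209
grasp_force: 0.0
```

```bash
python3 s.py
```

```text
t 14.18 unit TCP [-3.000e-01  3.337e+02  5.216e+02] rot [1.7994e+02 8.0000e-02 1.6991e+02] yawerr 0.02 F [ 0.1 -0.3 -0.9] w 20.9 gf 0.0 q [-35.  14.  15.  76.  -3.  90.  60.]
```

Request:
step_arm:
  steps: [0.24,0,-40,0,0,0.24,0,-45,0,0,0.3,0,-45,0,0,0.45,0,-40,0,0,0.45,0,-24,0,0,0.45,0,0,30,0,0.45,0,0,40,0,0.45,0,0,40,0,0.45,0,0,20,0,0.45,0,0,0,0,0.45,0,0,0,0]

```text
time_s: 15.55
tool_pos: [0.5511, 0.0265, 0.3913]
tool_rot: [180.0, 0.0, 169.9]
force: [-0.3, -0.3, -0.2]
grip_width: 0.0389
grasp_force: 0.0
```

```bash
python3 w.py w5 wrist "(-35,134,124)" "(-35,146,124)" "(0,140,124)" "(35,140,124)"; python3 w.py s5 side "(-118,293,289)" "(118,293,289)"; python3 - <<'E'
import cv2,numpy as np
a=cv2.imread("pics/w5.png");b=cv2.imread("pics/s5.png")[60:320,150:400]
cv2.imwrite("pics/ws5.png",np.hstack([cv2.resize(a,(500,375)),cv2.resize(b,(300,312))[:,:] if 0 else cv2.resize(b,(300,375))]))
E
```

```text
t 15.55 unit TCP [-2.000e-01  1.397e+02  3.913e+02] rot [1.7998e+02 5.0000e-02 1.6990e+02] yawerr 0.02 F [-0.3 -0.3 -0.2] w 38.9 gf 0.0 q [-25.   7.  21.  99.  -3.  74.  77.]
(-35,134,124) [307.6 185.1]
(-35,146,124) [328.2 185.1]
(0,140,124) [317.9 242.4]
(35,140,124) [318.  295.5]
t 15.6 unit TCP [-1.000e-01  1.397e+02  3.917e+02] rot [1.7996e+02 9.0000e-02 1.6991e+02] yawerr 0.02 F [ 0.6 -0.6 -0. ] w 39.1 gf 0.0 q [-25.   7.  21.  99.  -3.  74.  77.]
(-118,293,289) [181.4 108.9]
(118,293,289) [324.9 102.7]
```

View pics/ws5.png

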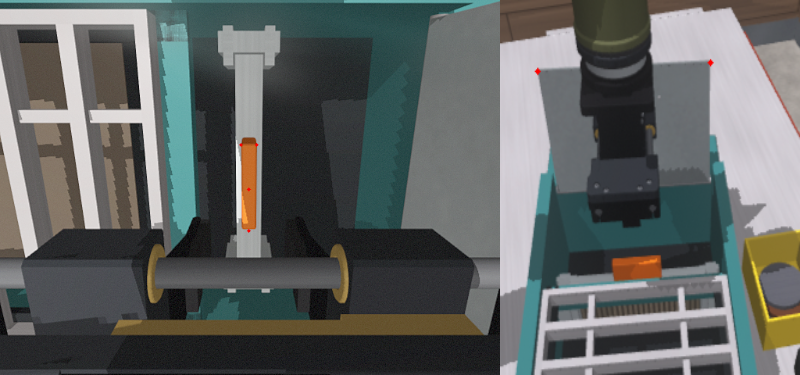

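The tab sits where predicted, with dots on the tab at (318,185)–(318,295), and the flap stands open with its edge at the predicted 102°. Descending onto the tab.

Request:
step_arm:
  steps: [0.45,0,0,25,0,0.45,0,0,25,0,0.45,0,0,25,0,0.45,0,0,20,0,0.45,0,0,10,0,0.45,0,0,4,0,0.45,0,0,0,0,0.45,0,0,0,0]

```text
time_s: 16.65
tool_pos: [0.5512, 0.0265, 0.2825]
tool_rot: [180.0, 0.1, 169.9]
force: [0.2, 0.5, 0.1]
grip_width: 0.0392
grasp_force: 0.0
```

```bash
python3 s.py
```

```text
t 16.65 unit TCP [-1.000e-01  1.398e+02  2.825e+02] rot [1.7996e+02 8.0000e-02 1.6991e+02] yawerr 0.02 F [0.2 0.5 0.1] w 39.2 gf 0.0 q [-24.  12.  21. 106.  -5.  62.  78.]
```

Request:
step_arm:
  steps: [0.45,0,0,3,0,0.45,0,0,0,0,0,0,0,0,0,0,0,0,0,0,0,0,0,0,0,0,0,0,0,0,0,0,0,-4,0,0,0,0,-6,0,0,0,0,-10,0,0,0,0,0,0]
  grip_force: 40

```text
time_s: 17.9
tool_pos: [0.5514, 0.0265, 0.2998]
tool_rot: [179.9, 0.1, 169.9]
force: [0.3, -0.6, -3.2]
grip_width: 0.0118
grasp_force: 40.0
```

```bash
python3 s.py
```

```text
t 17.9 unit TCP [1.000e-01 1.398e+02 2.998e+02] rot [1.7995e+02 1.3000e-01 1.6991e+02] yawerr 0.02 F [ 0.3 -0.6 -3.2] w 11.8 gf 39.97568297199905 q [-24.  11.  21. 105.  -4.  64.  78.]
```

Request:
step_arm:
  steps: [0,0,0,-12,0,0,0,0,-15,0,0,0,0,-15,0,0,0,0,-15,0,0,0,0,-18,0,0,0,0,-18,0,0,0,0,-18,0,0,0,0,-18,0,0,0,0,-18,0,0,0,0,-14,0,0,0,0,-6,0,0,0,0,0,0]

```text
time_s: 19.4
tool_pos: [0.5509, 0.0265, 0.4657]
tool_rot: [180.0, 0.0, 169.9]
force: [0.2, -0.1, -3.3]
grip_width: 0.0117
grasp_force: 40.0
```

```bash
python3 s.py
```

```text
t 19.4 unit TCP [-4.000e-01  1.397e+02  4.657e+02] rot [1.7999e+02 2.0000e-02 1.6991e+02] yawerr 0.02 F [ 0.2 -0.1 -3.3] w 11.7 gf 39.97561151627451 q [-25.   5.  21.  93.  -2.  83.  76.]
```

Request:
step_arm:
  steps: [0,0,-8,0,0,0,0,-15,0,0,0,0,-20,0,0,0,0,-22,0,0,0,0,-22,0,0,0,0,-22,0,0,0,0,-22,0,0,0,0,-20,0,0,0,0,-12,0,0,0,0,-7,0,0,0,0,0,0,0]

```text
time_s: 20.78
tool_pos: [0.521, -0.1412, 0.4655]
tool_rot: [180.0, 0.0, 169.9]
force: [0.3, -0.0, -3.4]
grip_width: 0.0115
grasp_force: 40.0
```

Request:
step_arm:
  steps: [0,0,0,0,3,0,0,0,0,6,0,0,0,0,9,0,0,0,0,9,0,0,0,0,9,0,0,0,0,9,0,0,0,0,9,0,0,0,0,9,0,0,0,0,9,0,0,0,0,9,0,0,0,0,6,0,0,0,0,3]

```text
time_s: 22.28
tool_pos: [0.5214, -0.1397, 0.4655]
tool_rot: [-180.0, -0.0, 79.9]
force: [0.4, 0.3, -3.2]
grip_width: 0.0117
grasp_force: 40.0
```

Request:
step_arm:
  steps: [0,0,0,0,0,0,0,0,0,0,0,0,0,0,0,0,0,0,0,0]

```text
time_s: 22.78
tool_pos: [0.5211, -0.1408, 0.4656]
tool_rot: [180.0, -0.0, 79.9]
force: [-0.0, -0.5, -3.7]
grip_width: 0.0116
grasp_force: 40.0
```

```bash
python3 w.py s6 side "(0,70,195)" "(0,-130,195)" "(0,-130,275)" "(0,70,275)";python3 w.py t6 top "(0,70,275)" "(0,-130,275)" "(-118,293,289)" "(118,293,289)"; python3 - <<'E'
import cv2,numpy as np
a=cv2.imread("pics/t6.png");b=cv2.imread("pics/s6.png")
cv2.imwrite("pics/ws6.png",np.hstack([b[60:480,140:480],a[100:420,160:600].copy() if 0 else cv2.resize(a[100:440,160:600],(440,420))]))
E
```

```text
t 22.77 unit TCP [ -0.5 -30.2 465.6] rot [ 1.800e+02 -1.000e-02  7.993e+01] yawerr 90.0 F [-0.  -0.5 -3.7] w 11.6 gf 39.9756776355207 q [-18.   3.  32.  95.  -2.  83.   4.]
(0,70,195) [260.9 245. ]
(0,-130,195) [263.4 372.5]
(0,-130,275) [257.3 340.4]
(0,70,275) [255.8 206.7]
t 22.82 unit TCP [ -0.5 -30.3 465.6] rot [ 1.7999e+02 -1.0000e-02  7.9920e+01] yawerr 90.01 F [-0.  -0.1 -4.4] w 11.6 gf 39.975658440962434 q [-18.   3.  32.  95.  -2.  83.   4.]
(0,70,275) [359. 294.]
(0,-130,275) [488.3 319.1]
(-118,293,289) [198.9 343.5]
(118,293,289) [229.9 190.1]
```

View pics/ws6.png

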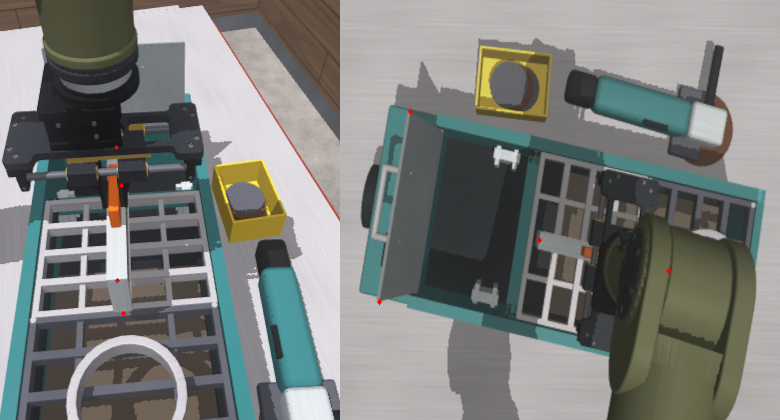

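The views show everything as asked:
- The flap stands open past upright.
- The grate is flush.
- The cassette is upright, turned a quarter turn, about 39 mm above the grates and matching its predicted corners.
- The ring, grinder and bin are untouched.

Handing in.

```bash
python3 -c "
from cell import env
print(env.sign_off())"
```

```text
the job is handed in; nothing more can be done
None
```

The job is done and handed in at about 23 s: the loose grate is flush, the flap stands open at about 102°, and the filter cassette is held upright about 4 cm above the grates, turned a quarter turn; the ring, grinder and bin were not touched.

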